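# Take the filter out of the dust collector and latch its door

### The job

The dust collector's filter is due for washing. Turn the swing tab well aside so that it clears the panel, lift the filter panel out by its handle and lay it flat, right way up, in the white tray without dropping it, and push the collector's door shut until its latch snaps in. Leave the bottles and other things around it where they stand.

Things in the scene. Friction and masses are not known exactly. Their poses are not given: they have to be found in the camera images.
- collector: Small blue dust collector, a box 140 mm deep (x) x 190 wide (y) x 140 high, fixed on the table. Origin: centre of its underside; x points from its front into the box (away from the robot at yaw 0), y to its left. Its front has a blue door hinged at the left. A 106 x 96 mm opening in its top (centre x 0, y +18 mm) holds the filter panel on a ledge, flush with the top at z 140.
- collector_door (a joint): Door angle in rad: 0 shut, grows as the free edge swings towards the robot; starts 0.6 to 1.1, light friction: stays where left, coasts if pushed fast. Slab 180 mm wide, 12 thick, from z 8 to 136 mm. A pull bar stands 26 mm out of its outer face, 151 to 159 mm from the hinge, z 28 to 82: push above it, near the top.
- latch_bolt (a joint): Brass-coloured bevelled bolt on the door's inner side at its free edge, m pushed into its case: 0 fully out (latched, or door open), about 0.008 as it rides on the strike inside the right jamb, below about 0.12 rad of door. Pushing it over the strike takes some 6 to 12 N 150 mm from the hinge; then the bolt snaps out behind it. Let go too early, the door stays ajar. Spring 1.3 N + 130 N/m.
- door_hinge (a point): Point on the door's hinge line, 70 mm above the table, at the left end of the collector's front (-70, +91 mm in the collector's frame). Its axes turn with the door: -y along the door from the hinge to the free edge (183 mm away), +x out of its inner side; the outer face lies at x -14.5 mm.
- door_push_point (a point): Point on the door's outer face, 150 mm from the hinge line, 108 mm above the table, above the pull bar: a good place to push. Same axes as door_hinge (push along +x).
- swing_tab (a joint): Angle of the steel swing tab on the collector's top, rad: 0 points straight over the panel; grows anticlockwise seen from above (its end swings towards the front), to a stop at 1.7. The panel is free from about 0.95. Light friction (under 1 N at the stud), stays where left. Starts between 0 and 0.35.
- tab_pivot (a point): Screw the tab turns on (vertical axis), 62 mm right of the collector's middle. The tab is 50 mm long from here, 14 wide, 4 thick; its top lies 6 mm above the collector's top.
- tab_stud (a point): Top of the red upright stud on the tab by which it is turned: 10 mm across, 26 mm tall above the tab, 30 mm from the pivot.
- filter_panel: Loose flat filter panel, aluminium with white pleats, 100 (x) x 90 (y) x 16 mm, about 0.25 kg. Origin: centre of its underside, z up. In the frame it has 3 mm play all round; lifts straight up 16 mm to come free.
- panel_handle (a point): Centre of the panel's black handle bar, 35 mm above the panel's underside (19 above its top). The bar is 76 mm long along the panel's x, 12 wide, 10 high; open space of 14 mm under it.
- wash_tray: White shallow tray fixed on the table, 150 x 150 mm outside, walls 4 mm thick and 22 mm high. Origin: centre of its underside.
- wash_tray_in (a point): Centre of the tray's inner floor (142 x 142 mm), axes as the tray.
- alcohol_bottle: Bystander: white bottle with a red cap, 64 mm across, 150 mm tall, loose; origin at the centre of its underside. Leave alone. Behind it, to the right of the collector, stands a tall machine with a panel on an arm reaching over the table from x about 0.65 m on, right of the middle: keep the arm clear of it, swing in close to the robot (a waypoint near x 0.36, y -0.15, z 0.33 is clear).
- capsule_jar: Bystander: jar with a white cap, 60 mm across, 90 mm tall, loose; origin at the centre of its underside. Leave alone.
- steel_beaker: Bystander: steel beaker, 74 mm across, 84 mm tall, loose; origin at the centre of its underside. Leave alone.
- timer: Bystander: round yellow dial timer, 71 mm across, 30 mm tall, loose; origin at the centre of its underside. Leave alone.
- sample_vial_1: Bystander: small glass vial with a black cap, 25 mm across, 60 mm tall, loose; origin at the centre of its underside. Leave alone.
- sample_vial_2: Bystander: small glass vial with a white cap, 25 mm across, 60 mm tall, loose; origin at the centre of its underside. Leave alone.

How it is judged:
By the outcome, as a careful person would: the job done as asked, in the order asked, and still so for the second after the job is handed in, with the robot touching nothing.
It also fails if it takes over 64 s, if anything falls off the work surface, if the arm or the gripper's body presses on something with over 40 N, if the wrist force passes 120 N, or if a joint passes its speed limit or range.

### The arm

A 6-joint arm with a two-finger parallel gripper is mounted at the origin on a cart in front of the work surface, level with it; the furniture and walls round the work are solid. World frame = base frame: x ahead of the robot, y to its left, z up, the work surface at z = 0. Lengths are in m, angles in degrees, forces in N, time in s.
With the tool pointing down it reaches from about 0.375 to 0.75 m from the base axis. Payload 9 kg.
Tool frame: the origin (TCP) lies where the fingers leave the gripper's body, on its centre line; the fingertips stand 73 mm ahead of it and the grasp point (between the pads) lies 54 mm ahead of it (robot.tip_reach is the distance from the TCP to the fingertips, in m); z points along the fingers, y is the line along which they close (so a half turn about z gives the same grasp; the last joint's range is limited). The gripper opens to 85 mm and grips with 20 to 120 N. Pads are 22 mm wide; open, the fingers measure 114 mm over their backs; the gripper's body (76 mm by 85 mm) begins 54 mm behind the grasp point. The pads swing forward as they close: fully open they stand 13 mm farther back than shut.
Start: joints at [-79.739, 5.964, 5.575, 89.605, 0, 77.527], TCP at [0.232, -0.553, 0.304] pointing down, gripper open.
Joint ranges: [-171.21, 171.21], [-48.23, 106.86], [-62.78, 66.21], [-105.2, 120.99], [-86.42, 89.51], [-180, 180]. Speed limits (degrees/s): [127.2, 127.2, 147.25, 180, 180, 180].

### API

Orientations are given as [roll, pitch, yaw] about the fixed x, y, z axes, in that order (R = Rz(yaw) Ry(pitch) Rx(roll)).
In Python, from plant import robot, optics gives the robot as it stands (robot), with the cameras (optics). Calls block until the motion is done:
- robot.move_pose(position, orientation): joint-space move of the TCP to a pose.
- robot.line_to(position, vel=0.15, rotation=None, guard=None): straight line of the TCP; rotation=None keeps the orientation; vel is the mean speed in m/s. With guard (N) it stops when the force on the tool has changed by that much, and returns True; else False.
- robot.goto_joints(angles): joint-space move.
- robot.set_gripper(opening): finger opening in m; the grip force is fixed at half the most; returns when the fingers have stopped.
- robot.pause(seconds).
- robot.ik(position, orientation): joint angles nearest the present ones, or None.
- robot.observe(): the state.
- optics.grab_frame(name): name is "scene" or "top" or "wrist"; returns the picture (400x640x3 uint8, blue, green, red); there is no depth.
- optics.get_calibration(name): a dict with "vertical_fov" (degrees; the focal length in pixels is half the picture's height over the tangent of half this angle, whatever the lens; pixels are square), "cx", "cy" (the principal point, pixels), "rvec" (rotation vector, rad) and "tvec" (3), from world to camera coordinates, as OpenCV has them. Camera axes: x right, y down, z forward; pixel columns grow to the right and rows downward; lengths in m; the calibration is good to about 2 mm. A picture is of the moment at which its call begins: read the wrist's pose just before it. get_calibration takes no time and is no camera call; for the wrist camera it gives the pose at the moment of the call.
A pose or a line that the arm cannot do raises robot.IKError and nothing moves.
- robot.job_done(): hands the job in; it is judged then, once.
The state is a dict: "time": time; "q": joint angles; "qvel": joint speeds; "joint_torque": joint torques, N m; "tool_pos": TCP position; "tcp_rot": TCP orientation; "ft_force": force on the tool from outside, world axes, zero at the start; "torque": the same for the moment, N m; "gripper_width": finger opening in m; "gripper_force": force on a finger pad.
Only numpy, scipy, OpenCV 4.12 (cv2) and the standard library are available. Lean on these libraries where they do the work, as an engineer would, in place of code of your own. Each camera call takes 0.05 s, during which the arm holds its last target. There are 200 camera calls.

## Working session

There is one attempt and no reset: what is moved stays moved. The work goes in short steps, each a Python script; the robot and the scene stay as the last script left them, time stands still between calls to the robot, and variables do not carry over. Pictures are saved under pics/ and viewed, at most 12 in all, crops included, and the job is handed in when it is done.

```bash
ls; mkdir -p pics
python3 - <<'E'
from plant import robot, optics
import cv2,numpy as np
for n in ("scene","top"):
    cv2.imwrite(f"pics/{n}0.png",optics.grab_frame(n)); print(n,optics.get_calibration(n))
o=robot.observe(); print(o["time"],o["tcp_rot"],o["ft_force"],o["gripper_width"])
E
```

```text
pics
plant.py
scene {'vertical_fov': 50.68996653504147, 'cx': 326.68216767517384, 'cy': 196.4767034076569, 'rvec': array([ 1.30285936, -2.36167519,  0.84627002]), 'tvec': array([0.3956654 , 0.37553374, 1.17091418])}
top {'vertical_fov': 52.31419959286275, 'cx': 314.9241870652264, 'cy': 198.4657533035172, 'rvec': array([ 2.14251811, -2.17235011,  0.07896313]), 'tvec': array([0.18351915, 0.55753312, 1.42625629])}
0.1 [-1.79929263e+02 -1.51416982e-02  2.27330013e+01] [0.77075061 0.33469519 0.29131098] 0.08524763014566157
```

View pics/scene0.png

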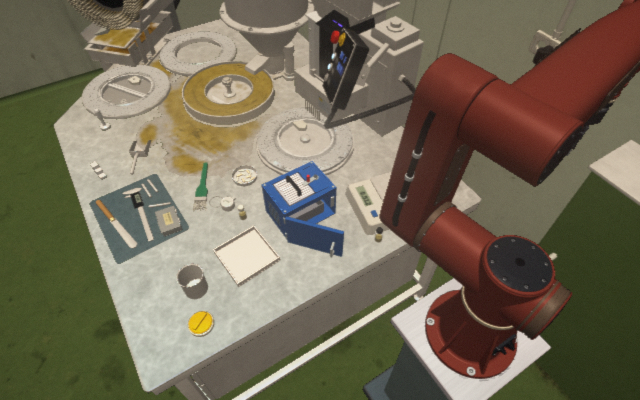

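View pics/top0.png

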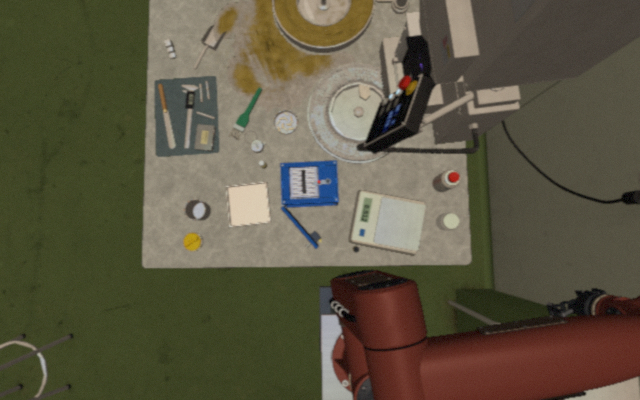

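The scene view shows the collector at about (300,190), its door ajar towards (340,240), and the tray at (246,256). In the top view the collector's top spans (281–339, 161–206), the stud is near (326,182), the tray is at (249,204) and the door runs (283,208)→(317,246).

```bash
cat > h.py <<'E'
import cv2,numpy as np
from plant import robot, optics
def ray(n,uv,z,cal=None):
    c=cal or optics.get_calibration(n); f=200/np.tan(np.radians(c["vertical_fov"]/2))
    R=cv2.Rodrigues(np.array(c["rvec"]))[0]; o=-R.T@c["tvec"]
    uv=np.atleast_2d(np.array(uv,float))
    d=np.c_[(uv[:,0]-c["cx"])/f,(uv[:,1]-c["cy"])/f,np.ones(len(uv))]@R
    return o+d*((z-o[2])/d[:,2])[:,None]
def proj(n,P,cal=None):
    c=cal or optics.get_calibration(n); f=200/np.tan(np.radians(c["vertical_fov"]/2))
    K=np.array([[f,0,c["cx"]],[0,f,c["cy"]],[0,0,1]])
    return cv2.projectPoints(np.atleast_2d(np.array(P,float)),c["rvec"],c["tvec"],K,None)[0].reshape(-1,2)
E
python3 - <<'E'
from h import *
a=cv2.imread("pics/top0.png"); b=cv2.imread("pics/scene0.png")
c1=cv2.resize(a[150:255,220:350],None,fx=6,fy=5.6,interpolation=cv2.INTER_CUBIC) if 0 else cv2.resize(a[152:252,220:350],None,fx=6,fy=6,interpolation=cv2.INTER_CUBIC)
cv2.imwrite("pics/topc.png",c1)
cv2.imwrite("pics/scenec.png",cv2.resize(b[155:290,205:385],None,fx=4.4,fy=4.4,interpolation=cv2.INTER_CUBIC))
hsv=cv2.cvtColor(a,cv2.COLOR_BGR2HSV)
m=cv2.inRange(hsv,(105,120,40),(125,255,255)); m=cv2.morphologyEx(m,cv2.MORPH_CLOSE,np.ones((3,3)))
for ct in cv2.findContours(m,cv2.RETR_EXTERNAL,cv2.CHAIN_APPROX_NONE)[0]:
    if cv2.contourArea(ct)>150:
        bx=cv2.boxPoints(cv2.minAreaRect(ct)); print(cv2.contourArea(ct),bx.tolist()); print(ray("top",bx,0.14).round(4).tolist())
m=cv2.inRange(hsv,(0,0,195),(40,60,255)); 
for ct in cv2.findContours(m[170:240,215:280].copy(),cv2.RETR_EXTERNAL,cv2.CHAIN_APPROX_NONE,offset=(215,170))[0]:
    if cv2.contourArea(ct)>150:
        bx=cv2.boxPoints(cv2.minAreaRect(ct)); print("tray",cv2.contourArea(ct),ray("top",bx,0.022).round(4).tolist(),ray("top",bx.mean(0),0.015))
E
```

```text
2437.0 [[280.39666748046875, 162.50355529785156], [336.05462646484375, 160.5843048095703], [339.00714111328125, 246.20664978027344], [283.34918212890625, 248.1259002685547]]
[[0.6716, 0.2869, 0.14], [0.6748, 0.1009, 0.14], [0.3913, 0.0963, 0.14], [0.3872, 0.2783, 0.14]]
tray 1356.5 [[0.6062, 0.492, 0.022], [0.6187, 0.3548, 0.022], [0.4794, 0.34, 0.022], [0.4668, 0.4759, 0.022]] [[0.54307218 0.41694172 0.015     ]]
```

View pics/topc.png

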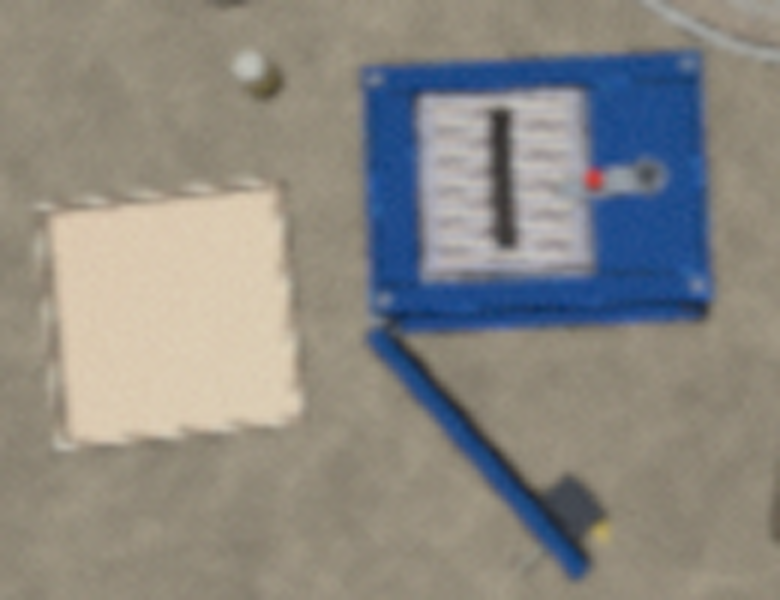

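View pics/scenec.png

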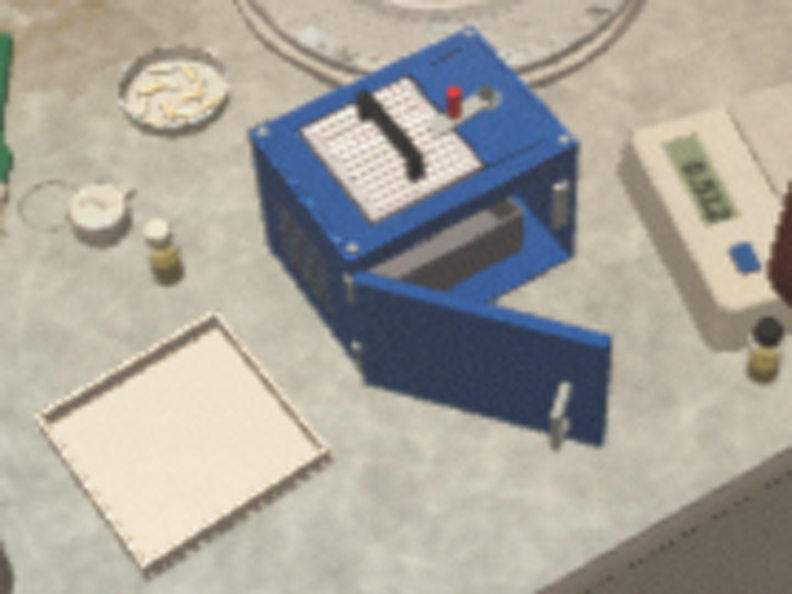

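The crops show the collector top's corners at crop (362,67), (702,50), (711,303), (372,318). The handle runs (500,110)→(508,245), the stud top is at (594,180), the pivot at (648,177), and the tab points straight at the panel. The door's top edge runs (378,337)→(578,572).

Run:
```python
from h import *
def T(p,z): return ray("top",np.array(p)/6+[219.6,151.6],z).round(4)
C=T([[362,67],[702,50],[711,303],[372,318]],.14); print("corners",C.tolist(),C.mean(0), np.linalg.norm(C-np.roll(C,-1,0),axis=1))
print("handle",T([[500,110],[508,245]],.164).tolist())
print("stud",T([594,180],.172),"pivot",T([648,177],.146))
t=T([[40,207],[278,180],[302,415],[62,446]],.022);print("tray",t.tolist(),t.mean(0))
print("door",T([[378,337],[578,572]],.136).tolist())
# yaw via handle/coll
robot.move_pose([0.36,-0.15,0.33],[180,0,0])
q=robot.observe(); print(q["time"],q["q"])
robot.move_pose([0.46,0.16,0.33],[180,0,0])
print(robot.observe()["time"],robot.observe()["tcp_rot"])
cv2.imwrite("pics/w1.png",optics.grab_frame("wrist"))
c=optics.get_calibration("wrist");R=cv2.Rodrigues(np.array(c["rvec"]))[0];print(-R.T@c["tvec"],R.round(3).tolist(),c["vertical_fov"])
np.save("w1.npy",c,allow_pickle=True)
```

```text
corners [[0.6707, 0.2884, 0.14], [0.677, 0.0991, 0.14], [0.5358, 0.0966, 0.14], [0.5303, 0.2835, 0.14]] [0.60345 0.1919  0.14   ] [0.1894048  0.14122213 0.18698091 0.14048548]
handle [[0.641, 0.2104, 0.164], [0.5669, 0.2067, 0.164]]
stud [[0.6005 0.1595 0.172 ]] pivot [[0.6054 0.1302 0.146 ]]
tray [[0.6109, 0.4974, 0.022], [0.625, 0.3528, 0.022], [0.4829, 0.3385, 0.022], [0.4663, 0.4828, 0.022]] [0.546275 0.417875 0.022   ]
door [[0.5201, 0.2806, 0.136], [0.3898, 0.1717, 0.136]]
1.6667 [-4.20876211e+01 -3.07784006e+01 -2.36505331e+01  9.71226190e+01
 -4.24153439e-03  1.37933634e+02]
6.1833 [ 1.79999074e+02 -9.36844533e-04 -1.78374372e-02]
[0.54369828 0.15918165 0.3990516 ] [[0.0, -1.0, 0.002], [-0.945, 0.0, 0.327], [-0.327, -0.002, -0.945]] 64.05907499736433
```

View pics/w1.png

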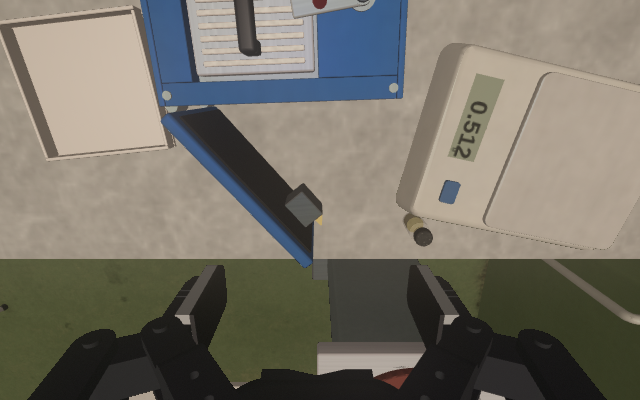

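The wrist camera sits 84 mm ahead of the TCP and looks back at 19°. This frame shows the front of the collector (front edge about (165,95)–(400,95)) and the door. I'll move further out to see the top.

Run:
```python
from h import *
robot.move_pose([0.60,0.17,0.36],[180,0,0])
c=optics.get_calibration("wrist"); im=optics.grab_frame("wrist"); cv2.imwrite("pics/w2.png",im); np.save("w2.npy",c,allow_pickle=True)
print(robot.observe()["time"],robot.tip_reach)
hsv=cv2.cvtColor(im,cv2.COLOR_BGR2HSV)
m=cv2.inRange(hsv,(0,150,60),(8,255,255))|cv2.inRange(hsv,(172,150,60),(180,255,255))
for ct in cv2.findContours(m,cv2.RETR_EXTERNAL,cv2.CHAIN_APPROX_NONE)[0]:
    if cv2.contourArea(ct)>60:
        p,r=cv2.minEnclosingCircle(ct); print("red",cv2.contourArea(ct),p,r,ray("wrist",p,.172,c))
m=cv2.inRange(hsv,(0,0,0),(180,255,75))
for ct in cv2.findContours(m,cv2.RETR_EXTERNAL,cv2.CHAIN_APPROX_NONE)[0]:
    if 500<cv2.contourArea(ct)<8000: print("dark",cv2.contourArea(ct),cv2.boxPoints(cv2.minAreaRect(ct)).round(1).tolist())
```

```text
6.925 0.0726
red 70.0 (330.8500061035156, 192.0) 5.246283531188965 [[0.60302907 0.15674757 0.172     ]]
dark 1138.5 [[262.0, 138.39999389648438], [278.5, 137.10000610351562], [285.0, 223.5], [268.6000061035156, 224.8000030517578]]
dark 655.5 [[169.8000030517578, 173.10000610351562], [219.39999389648438, 121.5], [329.0, 226.89999389648438], [279.29998779296875, 278.5]]
dark 3197.0 [[557.0, 40.0], [639.0, 40.0], [639.0, 92.0], [557.0, 92.0]]
```

View pics/w2.png

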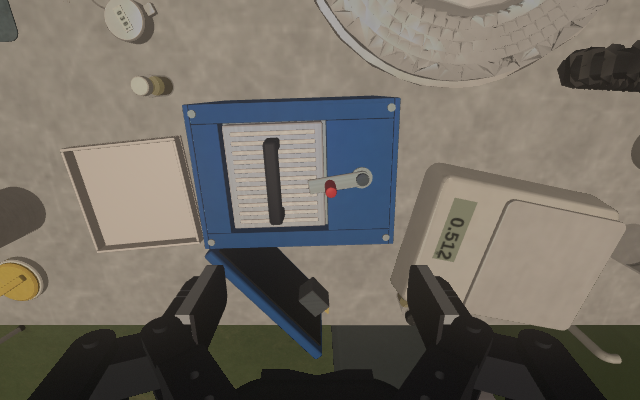

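The wrist view shows the handle (270,138)→(277,224), stud top (331,191), pivot (363,180), tray corners (62,150), (180,136), (202,242), (98,252) and collector top corners (184,105), (400,97), (393,245), (205,248). Nothing has to move before the tab, so that comes first.

Run:
```python
from h import *
c=np.load("w2.npy",allow_pickle=True).item()
W=lambda p,z: ray("wrist",p,z,c)
C=W([[184,105],[400,97],[393,245],[205,248]],.14); print("coll",C.round(4).tolist(),C.mean(0),np.linalg.norm(C-np.roll(C,-1,0),axis=1))
H=W([[270,138],[276.8,224]],.162); print("handle",H.round(4).tolist(),H.mean(0))
P=W([363,180],.147)[0]; S=W([331,191],.172)[0]; print("piv",P,"stud",S, np.linalg.norm((P-S)[:2]))
t=W([[62,150],[180,136],[202,242],[98,252]],.022); print("tray",t.round(4).tolist(),t.mean(0))
```

```text
coll [[0.6717, 0.2832, 0.14], [0.6784, 0.0971, 0.14], [0.5373, 0.092, 0.14], [0.534, 0.2808, 0.14]] [0.60533981 0.18830229 0.14      ] [0.18620794 0.14119059 0.18881801 0.13774904]
handle [[0.6466, 0.2072, 0.162], [0.5696, 0.2047, 0.162]] [0.60807832 0.20592011 0.162     ]
piv [0.60661109 0.12641939 0.147     ] stud [0.60390872 0.15663483 0.172     ] 0.0303360461313449
tray [[0.6119, 0.4925, 0.022], [0.6296, 0.34, 0.022], [0.4822, 0.3296, 0.022], [0.4665, 0.4793, 0.022]] [0.54754567 0.41033186 0.022     ]
```

Run:
```python
from h import *
P=np.array([.606,.128]); pos=lambda f,z:[*(P+.030*np.array([-np.sin(f),np.cos(f)])),z]
rot=lambda f:[180,0,np.degrees(f)-90]
robot.set_gripper(.024); print(robot.observe()["gripper_width"])
f0=np.radians(8); z=.153+.072
robot.move_pose(pos(f0,.30),rot(f0)); print(robot.observe()["time"])
print(robot.line_to(pos(f0,z),guard=8,vel=.12))
for d in np.arange(20,93,12):
    f=np.radians(d); robot.line_to(pos(f,z),vel=.06,rotation=rot(f))
o=robot.observe();print(o["time"],o["tool_pos"],o["tcp_rot"],o["ft_force"])
f=np.radians(85); robot.line_to(pos(f,z),vel=.05,rotation=rot(f))
robot.line_to(pos(f,.30),vel=.2)
c=optics.get_calibration("wrist"); im=optics.grab_frame("wrist"); cv2.imwrite("pics/w3.png",im)
np.save("w3.npy",c,allow_pickle=True)
print(robot.observe()["time"])
```

```text
0.024217087481839795
8.8083
FalseTraceback (most recent call last):
  File "<stdin>", line 9, in <module>
host.IKError: the arm cannot follow that straight line within its joint ranges
```

Run:
```python
from h import *
o=robot.observe();print(o["time"],np.round(o["q"],1),o["tool_pos"],o["tcp_rot"],o["ft_force"])
P=np.array([.606,.128]); pos=lambda f,z:[*(P+.030*np.array([-np.sin(f),np.cos(f)])),z]
for d in (8,14,20,44,68,92):
    f=np.radians(d)
    for a in (-90,90,0): 
        q=robot.ik(pos(f,.225),[180,0,d+a]); print(d,a,None if q is None else np.round(q,1))
```

```text
11.7333 [   0.4    4.5   -4.2   81.3    0.  -169.2] [0.57651685 0.13331103 0.2249856 ] [-1.79997326e+02  3.36822954e-03 -1.03864716e+01] [ 0.68872173 -0.09038723  0.13682373]
8 -90 [  2.7   9.8   1.5  81.7   0.  -95.3]
8 90 [ 2.7  9.8  1.5 81.7  0.  84.7]
8 0 [  2.7   9.8   1.5  81.7   0.  174.7]
14 -90 [   2.6    9.2    0.9   81.7    0.  -101.4]
14 90 [ 2.6  9.2  0.9 81.7  0.  78.6]
14 0 [  2.6   9.2   0.9  81.7   0.  168.6]
20 -90 [   2.5    8.7    0.3   81.6    0.  -107.5]
20 90 [ 2.5  8.7  0.3 81.6  0.  72.5]
20 0 [  2.5   8.7   0.3  81.6   0.  162.5]
44 -90 [   1.9    6.6   -1.9   81.5    0.  -132.1]
44 90 [ 1.9  6.6 -1.9 81.5  0.  47.9]
44 0 [  1.9   6.6  -1.9  81.5   0.  137.9]
68 -90 [   1.     5.    -3.6   81.4    0.  -157. ]
68 90 [ 1.   5.  -3.6 81.4  0.  23. ]
68 0 [  1.    5.   -3.6  81.4   0.  113. ]
92 -90 [ -0.3   4.1  -4.5  81.3   0.  177.7]
92 90 [-0.3  4.1 -4.5 81.3  0.  -2.3]
92 0 [-0.3  4.1 -4.5 81.3  0.  87.7]
```

Only the last step past 80° hit the wrist limit. I'll finish the swing without rotating, then check.

Run:
```python
from h import *
P=np.array([.606,.128]); pos=lambda d,z:[*(P+.030*np.array([-np.sin(np.radians(d)),np.cos(np.radians(d))])),z]
print(robot.line_to(pos(95,.225),vel=.04,guard=10)); print(robot.observe()["ft_force"])
robot.line_to(pos(88,.225),vel=.05)
robot.line_to(pos(88,.31),vel=.2)
robot.set_gripper(.05)
robot.move_pose([.606,.207,.31],[180,0,-178])
c=optics.get_calibration("wrist"); im=optics.grab_frame("wrist"); cv2.imwrite("pics/w3.png",im)
np.save("w3.npy",c,allow_pickle=True)
o=robot.observe();print(o["time"],np.round(o["q"],1))
hsv=cv2.cvtColor(im,cv2.COLOR_BGR2HSV)
m=cv2.inRange(hsv,(0,0,0),(180,255,75))
for ct in cv2.findContours(m,cv2.RETR_EXTERNAL,cv2.CHAIN_APPROX_NONE)[0]:
    if 500<cv2.contourArea(ct)<8000: b=cv2.boxPoints(cv2.minAreaRect(ct)); print("dark",b.round(1).tolist(),ray("wrist",b.mean(0),.162,c))
```

```text
False
[ 0.16331134 -0.14906321  0.09663082]
15.9 [ 7.2 13.3 14.3 91.   0.   5.2]
dark [[528.0, 311.6000061035156], [591.7999877929688, 258.0], [617.0, 288.0], [553.2999877929688, 341.6000061035156]] [[0.67197487 0.41364888 0.162     ]]
dark [[172.0, 110.0], [173.8000030517578, -2.799999952316284], [419.79998779296875, 1.2000000476837158], [418.0, 114.0]] [[0.50086798 0.18937727 0.162     ]]
```

View pics/w3.png

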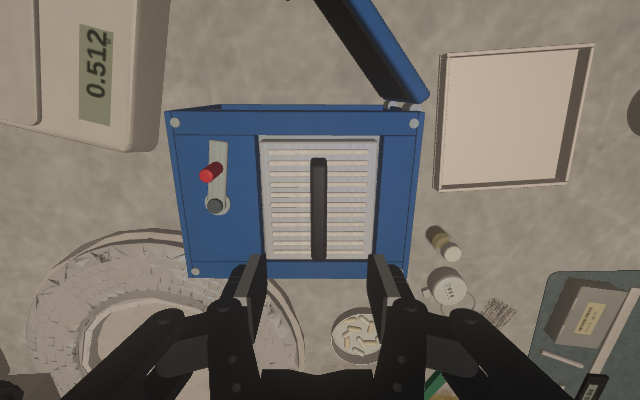

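The tab now points to the front, about 1.5 rad and well clear of the panel. The handle runs (318,158)→(319,258), with the fingers on both sides of its line; the tray corners are (439,56), (594,44), (569,184), (434,190). Grasp and lift next.

Run:
```python
from h import *
c=np.load("w3.npy",allow_pickle=True).item()
H=ray("wrist",[[318.3,158],[318.7,259]],.163,c); print(H.round(4).tolist()); h=H.mean(0)
t=ray("wrist",[[439,56],[594,44],[569,184],[434,190]],.022,c); print("tray",t.round(4).tolist(),t.mean(0))
h=(h[:2]+[.606,.207])/2; print(h)
r=[180,0,-178]
robot.line_to([*h,.30],vel=.1)
robot.line_to([*h,.219],vel=.12,guard=6)
robot.set_gripper(0.0)
o=robot.observe(); print(o["time"],o["tool_pos"],o["gripper_width"],o["gripper_force"],o["ft_force"])
print(robot.line_to([*h,.25],vel=.05,guard=15))
o=robot.observe(); print(o["tool_pos"],o["ft_force"],o["torque"])
robot.line_to([*h,.33],vel=.15)
o=robot.observe(); print(o["time"],o["ft_force"],o["gripper_width"])
cv2.imwrite("pics/s4.png",cv2.resize(optics.grab_frame("scene")[100:300,180:400],None,fx=3,fy=3))
```

```text
[[0.5643, 0.2057, 0.163], [0.642, 0.2089, 0.163]]
tray [[0.4828, 0.3264, 0.022], [0.4662, 0.4808, 0.022], [0.6122, 0.4984, 0.022], [0.6251, 0.3435, 0.022]] [0.54658328 0.41226691 0.022     ]
[0.60458661 0.20713425]
17.4083 [0.60496589 0.20717281 0.21997894] 0.010428031853438963 60.08925676345825 [-1.07721592  0.30787432  5.51875245]
False
[0.60450481 0.20713281 0.24974984] [-0.67460693  0.21148366 -3.36135512] [-0.0123133   0.00906634 -0.03808126]
18.8583 [ 1.07529111e+00 -3.17019262e-03 -3.32210434e+00] 0.010440502154061523
```

View pics/s4.png

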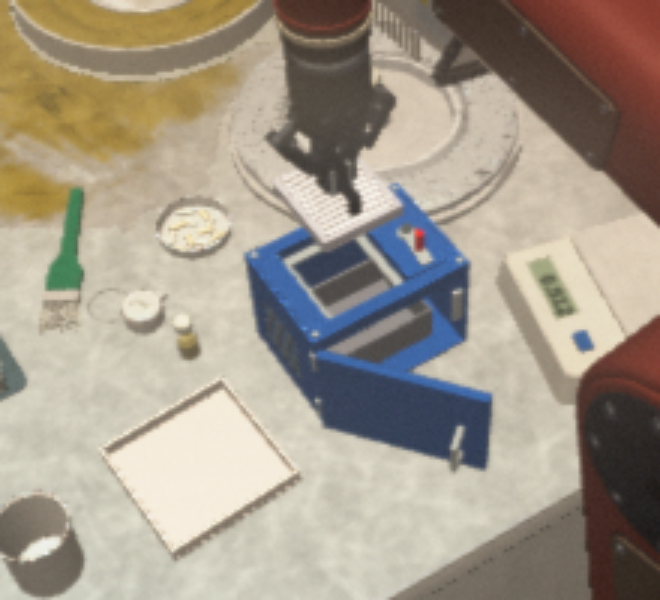

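The panel is out and level in the gripper (3.3 N). Now carry it to the tray and lower it under guard.

Run:
```python
from h import *
t=[.5467,.4135]; r=[180,0,-174.2]
robot.line_to([*t,.30],vel=.25,rotation=r)
robot.line_to([*t,.125],vel=.15)
robot.pause(.2)
g=robot.line_to([*t,.090],vel=.02,guard=2.5)
o=robot.observe(); print(g,o["time"],o["tool_pos"],o["ft_force"])
robot.set_gripper(.03)
robot.line_to([*t,.2],vel=.12)
robot.set_gripper(0.0)
print(robot.observe()["time"])
robot.move_pose([.44,.30,.30],[180,0,-174])
o=robot.observe(); print(o["time"],o["gripper_width"])
im=optics.grab_frame("scene")[140:300,180:380]; im2=optics.grab_frame("top"); cv2.imwrite("pics/top5.png",im2)
cv2.imwrite("pics/s5.png",np.vstack([cv2.resize(im,(400,300)),cv2.resize(im2[152:252,200:350],(400,267))]) )
```

```text
True 22.6167 [0.54661554 0.41345161 0.09998729] [-0.95579634  0.30259845  4.38703084]
24.3417
25.1083 -0.0001484005457011388
```

View pics/s5.png

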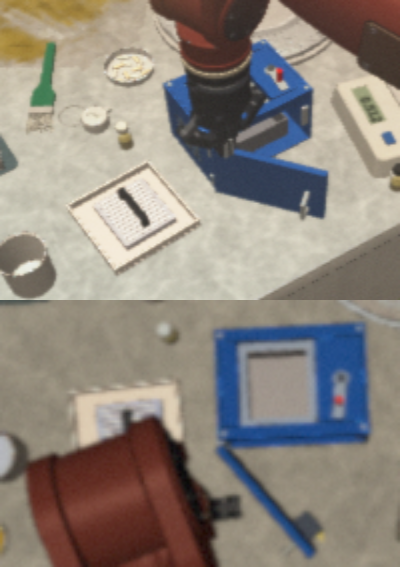

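The panel lies flat in the tray, handle up. The hinge should be near (0.531, 0.2785) with the door at about 0.9 rad. Push it shut along the arc.

Run:
```python
from h import *
Hg=np.array([.5309,.2785])
def tgt(th,d,z=.186):
    a=np.radians(th-2); dr=np.array([-np.sin(a),-np.cos(a)]); n=np.array([np.cos(a),-np.sin(a)])
    return [*(Hg+.15*dr-n*(.0145+.011+d)),z],[180,0,180-(th-2)]
p,r=tgt(52,.04,.26); robot.move_pose(p,r); print(robot.observe()["time"])
p,r=tgt(52,.04); robot.line_to(p,vel=.12)
for th in range(48,7,-8):
    p,r=tgt(th,.0); robot.line_to(p,vel=.08,rotation=r)
o=robot.observe(); print(o["time"],o["ft_force"],np.round(o["q"],1),th)
p,r=tgt(5,0); robot.line_to(p,vel=.04,rotation=r)
for th in np.arange(4,-4.1,-1):
    p,r=tgt(th,0); g=robot.line_to(p,vel=.03,guard=22)
    o=robot.observe(); print(th,g,np.round(o["ft_force"],1),np.round(o["tool_pos"],4))
    if o["ft_force"][0]<-25 or g: break
print(o["time"])
```

```text
26.0583
29.6917 [ 0.62016782  0.7989855  -0.27932693] [  0.3  -9.8 -22.1  77.7   0.    6.5] 8
4.0 False [-5.1  1.3  2.6] [0.4993 0.1298 0.1859]
3.0 False [-9.9  2.5  6. ] [0.5012 0.1295 0.1859]
2.0 False [-13.2   2.9   8.7] [0.5033 0.1292 0.1859]
1.0 False [ 0.6 -0.4  0.3] [0.508  0.1282 0.186 ]
0.0 False [0.2 1.2 0.9] [0.5109 0.1276 0.1861]
-1.0 False [-6.4  0.7  3.4] [0.5124 0.1275 0.1858]
-2.0 False [-20.5   0.8  12. ] [0.5129 0.1275 0.1857]
-3.0 False [-34.7   1.3  22.6] [0.5135 0.1275 0.1857]
32.0417
```

The force rose to 13 N, dropped to zero (the snap), then met a hard stop. Back off and check.

Run:
```python
from h import *
p=robot.observe()["tool_pos"]
robot.line_to([p[0]-.05,p[1],p[2]],vel=.08)
robot.line_to([p[0]-.05,p[1],.30],vel=.2)
robot.move_pose([.36,-.15,.33],[180,0,-178])
robot.pause(.3); o=robot.observe(); print(o["time"],o["ft_force"])
im=optics.grab_frame("scene")[140:340,170:400]; im2=optics.grab_frame("top")
cv2.imwrite("pics/f6.png",np.hstack([cv2.resize(im,(430,374),interpolation=cv2.INTER_CUBIC),cv2.resize(im2[152:252,175:275+0],(370,374),interpolation=cv2.INTER_CUBIC)]))
cv2.imwrite("pics/f7.png",cv2.resize(im2[140:260,180:350],None,fx=4.5,fy=4.5,interpolation=cv2.INTER_CUBIC))
```

```text
35.05 [-0.7059819  -0.61308036  0.04227774]
```

View pics/f6.png

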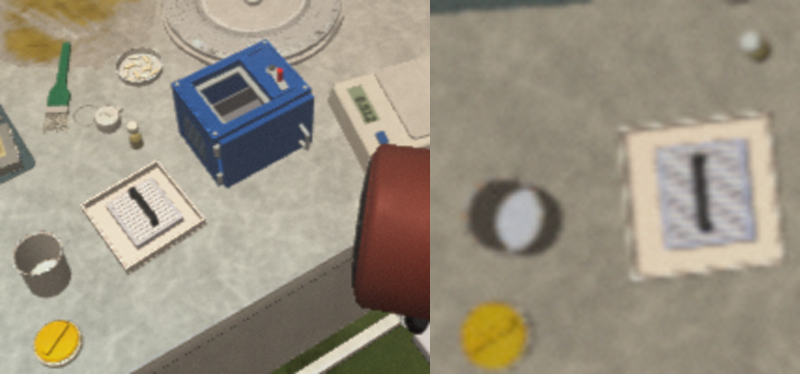

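View pics/f7.png

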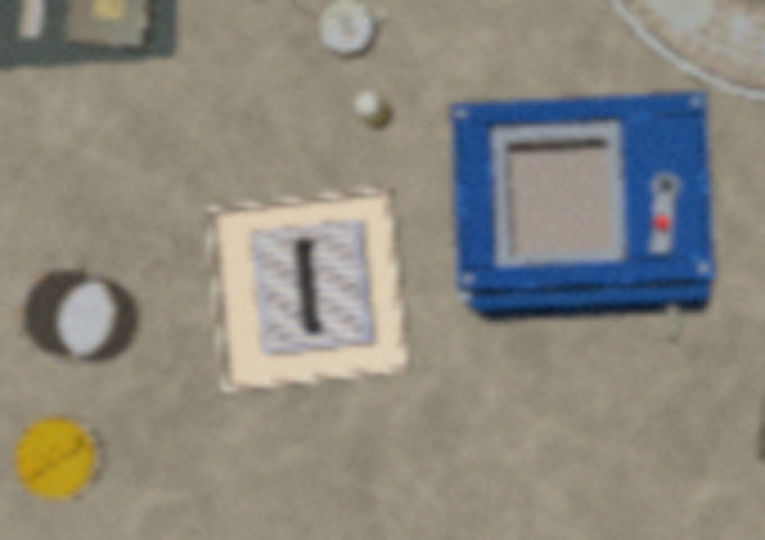

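The door is flush along the front, the panel lies flat and centred in the tray at crop (312,288), the tab is aside at (662,222), and the bystanders in view are where they started. Hand in.

```bash
python3 -c "
from plant import robot, optics
print(robot.job_done())"
```

```text
the job is handed in; nothing more can be done
None
```

The job is handed in at about 35 s: the swing tab is turned well aside, the filter panel lies flat and right way up in the white tray, and the door was pushed until the force dropped off as the latch snapped in.

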